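# Tip candle blanks into the V-trough

### The arm

A 6-joint arm with a two-finger parallel gripper is mounted at the origin on a cart in front of the work surface, level with it; the furniture and walls round the work are solid. World frame = base frame: x ahead of the robot, y to its left, z up, the work surface at z = 0. Lengths are in m, angles in degrees, forces in N, time in s.
With the tool pointing down it reaches from about 0.4 to 0.825 m from the base axis. Payload 7 kg.
Tool frame: the origin (TCP) lies at the very end of the fingers, on their centre line; the grasp point (between the pads) lies 19 mm behind it; z points along the fingers, y is the direction in which the jaws open and shut (so a half turn about z gives the same grasp; the last joint's range is limited). The gripper opens to 88 mm and grips with 3 to 60 N. Pads are 19 mm wide; open, the fingers measure 130 mm over their backs; the gripper's body (78 mm by 193 mm) begins 47 mm behind the grasp point.
Start: joints at [89.043, 20.546, 0.682, 0, -70.136, -16.507], TCP at [0.203, 0.644, 0.227] pointing down, gripper open.
Joint ranges: [-176.03, 176.03], [-82.01, 121.73], [-58.28, 71.71], [-173.87, 95.51], [-174.79, -0.11], [-173.66, 173.66]. Speed limits (degrees/s): [136.94, 136.94, 172.46, 180, 180, 180].

### API

Orientations are given as [roll, pitch, yaw] about the fixed x, y, z axes, in that order (R = Rz(yaw) Ry(pitch) Rx(roll)).
In Python, from plant import telemetry, snapshot, calibration, workorder gives the robot as it stands. The module is installed in compiled form; this text tells all that it offers.
- The arm moves only by the tool step_arm, never from a script. Its argument "plan" is text: rows parted by semicolons, each of 7 numbers parted by spaces: the finger opening in cm, from 0 to 8.76, then the shift along the tool's x, y, z in cm, then the turn, a rotation vector about the tool's x, y, z in degrees. A call has 1 to 12 rows; each row shifts and turns the commanded pose from where the row before left it, along the tool's axes as they then stand; what a row does not reach is not made up. A row lasts 1/12 s, in which the tool goes at most 41.7 mm and 7.16 degrees, less where a joint would pass 70% of its speed; a pose out of reach is approached as far as the arm can. A call with a gripper value outside its range is refused whole. The fingers move at their own pace and stop on an object; the grip force is fixed at half the most. Time passes only in rows, so rows that do not move let the fingers close. It gives the time, the measured TCP pose, the force and the opening at its end, in the units of the state.
- telemetry.get_obs(): the state, without advancing time (a new reading comes with each control period).
- snapshot(name): name is "scene" or "side" or "wrist"; returns the picture (400x640x3 uint8, blue, green, red); there is no depth.
- calibration(name): a dict with "K" (3x3 intrinsics, pixels), "camera_from_world" (4x4, takes a point from world to camera coordinates). Camera axes: x right, y up, looking along -z (the intrinsics and any distortion apply to the point x, -y, -z); pixel columns grow to the right and rows downward; lengths in m; the calibration is good to about 2 mm. A picture is of the moment at which its call begins: read the wrist's pose just before it. calibration takes no time and is no camera call; for the wrist camera it gives the pose at the moment of the call.
- workorder.close_job(): hands the job in, once; it reports no verdict.
The state is a dict: "clock": time; "joint_pos": joint angles; "qvel": joint speeds; "tau": joint torques, N m; "tool_pos": TCP position; "orientation": TCP orientation; "force": force on the tool from outside, world axes, zero at the start; "moment": the same for the moment, N m; "opening": finger opening in m.
Only numpy, scipy, OpenCV 4.12 (cv2) and the standard library are available. Lean on these libraries where they do the work, as an engineer would, in place of code of your own. Each camera call takes 0.05 s, during which the arm holds its last target.

### The job

Two loading trays are hinged side by side along an angle-metal V-trough. Lift the one that holds the two equal candles by its tab, so that both candles roll out and come to rest in line along the fold of the trough, then let the tray back down and let go. Do not touch the candles with the gripper, and leave the other tray with the short stub as it is.

Things in the scene. Friction and masses are not known exactly. Their poses are not given: they have to be found in the camera images.
- trough: Fixed fixture: plywood base 245 x 336 mm with an aluminium V-trough 320 mm long, flanks at 45 degrees. Origin on the table under the middle of the fold; y along the fold, x away from the trays, z up. Inside of the fold 20 mm above the table, near rim 62, far rim 77. Two trays lie side by side on its -x side, centred at y = +78 and -78 mm; either may hold the two candles.
- tray_full_tab (a point): Grip point on the upright wooden tab of the tray with the two candles; axes as the trough's when down. Tab 14 mm thick in y (pinch it so), 18 mm in x, top 14 mm above this point, foot 36 mm below, clear on both y sides. The tray's outer wall is 22 mm to the trough side, its top 18 mm below the point. At the start the point is at x = -178, z = 94 mm in the trough's frame.
- tray_full_hinge (a point): Middle of that tray's hinge axis, which runs along the trough's y at x = -50, z = 66 mm: the tab point is 128 mm out and 28 mm above it. Tray 106 x 150 mm, 0.16 kg, swings up freely 0 to 0.9 rad and falls back by its weight; the tab may pivot between the fingers. Its floor slopes 6 degrees away from the trough: candles start rolling at about 0.15 rad and are out by 0.6 rad.
- candle_1: Plain wax candle blank, a cylinder 22 mm in diameter and 60 mm long, lying in the tray parallel to the fold. Origin at its centre, y axis along its length. Lying in the fold its centre is 36 mm above the table.
- candle_2: The second, equal candle blank in the same tray, end to end with the first. Origin at its centre, y along its length.
- stub: A short stub of the same candle, 22 mm in diameter, 30 mm long, lying alone in the other tray, which stays down. Origin at its centre, y along its length.

How it is judged (in metres and radians):
At the end, for the whole second after the job is handed in: Both candles lie at rest in the trough: each centre within 10 mm of the fold sideways and 22 to 48 mm above the table, each parallel to the fold within 10 degrees; the tray is back down (its tab point within 15 mm of its height at the start) (x of candle_1 in the frame of trough between -0.01 and 0.01 m and z of candle_1 in the frame of trough between 0.022 and 0.048 m and angle between the y axis of each of candle_1, candle_2 and the y axis of trough, either way round below 0.175 rad and linear speed of each of candle_1, candle_2 below 0.03 m/s and x of candle_2 in the frame of trough between -0.01 and 0.01 m and z of candle_2 in the frame of trough between 0.022 and 0.048 m and z of tray_full_tab in the frame of trough below 0.109 m); the robot touches nothing.
It fails at once if the gripper touches a candle (contact force between the fingers and candle_1 above 0.5 N or contact force between the fingers and candle_2 above 0.5 N).
It fails at once if the stub in the other tray is moved by more than 30 mm (distance of stub from where it was at the start of the episode above 0.03 m).
It also fails if it takes over 35 s, if anything falls off the work surface, if the arm or the gripper's body presses on something with over 40 N, if the wrist force passes 120 N, or if a joint passes its speed limit or range.

## Working session

There is one attempt and no reset: what is moved stays moved. The work goes in short steps, Python scripts to look and compute and a tool call to move; the robot and the scene stay as the last step left them, time stands still between calls to the robot, and variables do not carry over. Pictures are saved under pics/ and viewed, and the job is handed in when it is done.

Besides the shell and the picture viewer there is one more tool, called after "Emit:" by a JSON object that holds its "op" and its "data", one argument or row to a line. step_arm: Moves the arm, as the interface text tells. Its arguments: {"type":"object","properties":{"plan":{"type":"string"}},"required":["plan"]}

```bash
mkdir -p pics; python3 - <<'E'
from plant import telemetry, snapshot, calibration
import cv2
o=telemetry.get_obs();print(o)
for n in ["scene","side","wrist"]:
    c=calibration(n);print(n,c)
    cv2.imwrite(f"pics/{n}0.png",snapshot(n))
E
```

```text
{'clock': 0.0, 'joint_pos': array([ 8.90427216e+01,  2.05895151e+01,  6.31872695e-01, -2.05081931e-02,
       -7.01347151e+01, -1.65087516e+01]), 'qvel': array([ 0.01050965, -0.02748085,  0.02185175, -0.0186861 ,  0.02387201,
       -0.08034907]), 'tau': array([ 1.92509484e-03, -5.82718456e+01,  2.93036610e+01,  6.99671879e+00,
        6.81074336e-03, -1.57251966e-04]), 'tool_pos': array([0.20245016, 0.64339816, 0.22562869]), 'orientation': array([ 1.79905971e+02, -7.76287177e-03, -1.74730081e+01]), 'force': array([-0.54977577, -0.35491116, -0.14810215]), 'moment': array([0.01805616, 0.05388919, 0.03346442]), 'opening': 0.08740536190583306}
scene {'K': array([[468.89967253,   0.        , 314.53448177],
       [  0.        , 468.89967253, 198.68957171],
       [  0.        ,   0.        ,   1.        ]]), 'camera_from_world': array([[-0.86667841, -0.49885813, -0.00301506,  0.52789112],
       [ 0.35426117, -0.61969935,  0.70033688, -0.25758133],
       [-0.35123717,  0.60589874,  0.71380612, -0.72358588],
       [ 0.        ,  0.        ,  0.        ,  1.        ]])}
side {'K': array([[382.77229035,   0.        , 310.78577891],
       [  0.        , 382.77229035, 198.34433217],
       [  0.        ,   0.        ,   1.        ]]), 'camera_from_world': array([[ 0.99888876, -0.04194931, -0.02148245, -0.57213745],
       [ 0.04126864,  0.55836772,  0.82856646, -0.10228308],
       [-0.02276268, -0.82853228,  0.55947843, -0.82740129],
       [ 0.        ,  0.        ,  0.        ,  1.        ]])}
wrist {'K': array([[312.81560046,   0.        , 319.41125587],
       [  0.        , 312.81560046, 201.23735743],
       [  0.        ,   0.        ,   1.        ]]), 'camera_from_world': array([[-0.29979141, -0.95400148,  0.00250887,  0.67529701],
       [ 0.920971  , -0.29009575, -0.26010935,  0.03217598],
       [ 0.24887251, -0.07566795,  0.96557591, -0.39084754],
       [ 0.        ,  0.        ,  0.        ,  1.        ]])}
```

View pics/scene0.png

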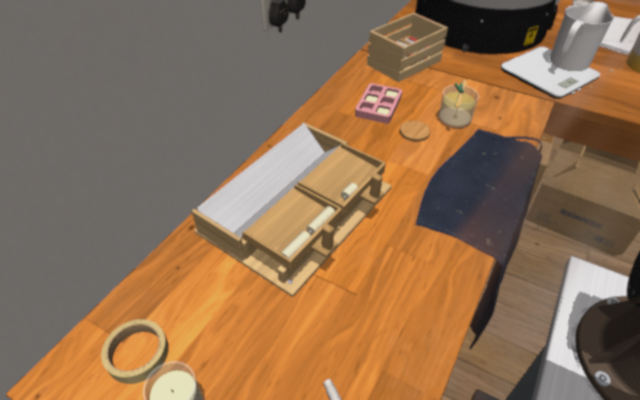

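View pics/side0.png

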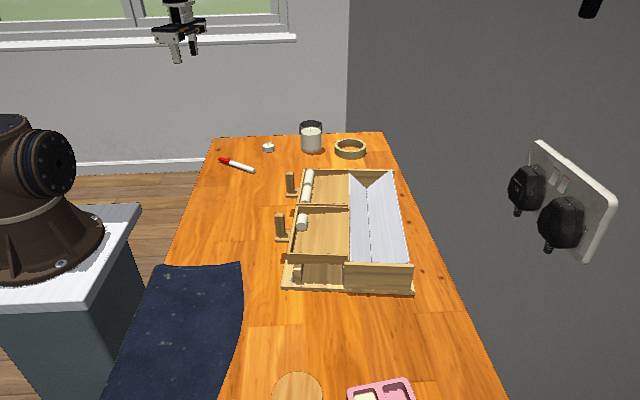

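View pics/wrist0.png

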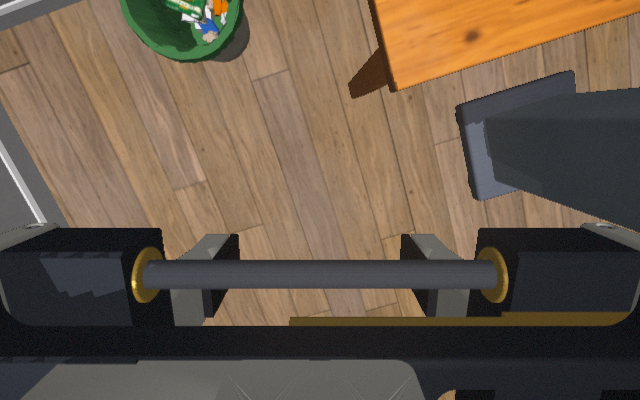

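The full tray is the one further towards +y (scene around (308,233), side around (307,185)). Its tab is at about scene (327,235) and side (291,183). I'll zoom in on both.

```bash
python3 - <<'E'
import cv2
a=cv2.imread("pics/scene0.png")[110:300,190:400]
cv2.imwrite("pics/sc_crop.png",cv2.resize(a,None,fx=3.1,fy=3.1,interpolation=cv2.INTER_CUBIC))
a=cv2.imread("pics/side0.png")[155:305,265:425]
cv2.imwrite("pics/si_crop.png",cv2.resize(a,None,fx=4,fy=4,interpolation=cv2.INTER_CUBIC))
E
```

```text
(no output)
```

View pics/sc_crop.png

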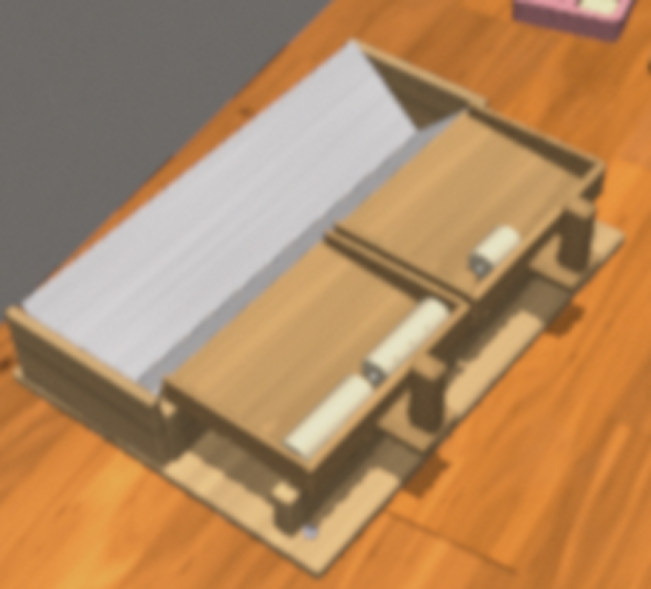

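View pics/si_crop.png

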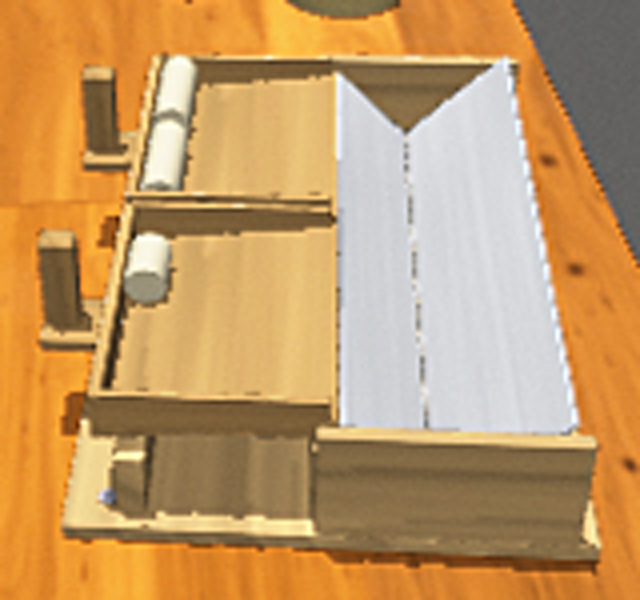

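```bash
cat > h.py <<'E'
import numpy as np, cv2
from plant import calibration
F=np.diag([1,-1,-1.])
def P(n):
    c=calibration(n); return c["K"]@F@c["camera_from_world"][:3]
def tri(p):  # dict name->(u,v)
    A=[]
    for n,(u,v) in p.items():
        M=P(n); A+= [u*M[2]-M[0], v*M[2]-M[1]]
    X=np.linalg.svd(np.array([a/np.linalg.norm(a[:3]) for a in A]))[2][-1]; X=X[:3]/X[3]
    r={n:np.round(proj(n,X)-p[n],1) for n in p}
    return X,r
def proj(n,X):
    q=P(n)@np.append(X,1); return q[:2]/q[2]
def ray(n,uv,z):
    M=P(n); u,v=uv
    A=np.array([u*M[2]-M[0], v*M[2]-M[1]])
    return np.append(np.linalg.solve(A[:,:2],-(A[:,3]+A[:,2]*z)),z)
sc=lambda x,y:(190+(x+.5)/3.1-.5,110+(y+.5)/3.1-.5)
si=lambda x,y:(265+(x+.5)/4-.5,155+(y+.5)/4-.5)
E
python3 - <<'E'
from h import *
np.set_printoptions(precision=4,suppress=True)
pts={"tabF":((430,362),(99,72)),"tabS":((578,207),(58,238)),"farrim+":((22,303),(506,62)),"post?":((287,490),(130,455)),
"candle joint":((374,370),(170,118))}
for k,(a,b) in pts.items():
    print(k,*tri({"scene":sc(*a),"side":si(*b)}))
# base corners z=~.01
for k,n,uv in [("base +y-x","scene",sc(318,575)),("base -y-x","scene",sc(622,238)),("base -y -x","side",si(62,533)),("base -y+x","side",si(598,560)),("base +y+x","scene",sc(18,375))]:
    print(k,ray(n,uv,0.006))
for k,uv in [("farrim+",si(506,62)),("farrim-",si(578,432))]: print(k,ray("side",uv,.077))
print("fold",ray("side",si(405,133),.02),ray("side",si(415,280),.02))
E
```

```text
tabF [0.5319 0.0859 0.1083] {'scene': array([0.4, 0.2]), 'side': array([ 0.3, -0.1])}
tabS [ 0.5138 -0.0665  0.1071] {'scene': array([0.8, 0.3]), 'side': array([ 0.8, -0.2])}
farrim+ [0.7752 0.1394 0.0742] {'scene': array([1. , 0.8]), 'side': array([ 0.8, -0.5])}
post? [ 0.5946  0.0526 -0.1238] {'scene': array([26. ,  9.8]), 'side': array([22.6, -9.4])}
candle joint [0.5696 0.0832 0.0778] {'scene': array([-0., -0.]), 'side': array([-0.,  0.])}
base +y-x [0.5526 0.175  0.006 ]
base -y-x [ 0.5139 -0.157   0.006 ]
base -y -x [ 0.5098 -0.1585  0.006 ]
base -y+x [ 0.7499 -0.1894  0.006 ]
base +y+x [0.7927 0.1443 0.006 ]
farrim+ [0.7715 0.1322 0.077 ]
farrim- [ 0.7343 -0.1811  0.077 ]
fold [0.7169 0.1473 0.02  ] [ 0.6985 -0.0004  0.02  ]
```

Emit:
{"op": "step_arm", "data": {
  "plan": "8.7 0 0 0 0 0 -5.4; 8.7 0 0 0 0 0 -5.4; 8.7 1.96 2.58 0 0 0 0; 8.7 1.96 2.58 0 0 0 0; 8.7 1.96 2.58 0 0 0 0; 8.7 1.96 2.58 0 0 0 0; 8.7 1.96 2.58 0 0 0 0; 8.7 1.96 2.58 0 0 0 0; 8.7 1.96 2.58 0 0 0 0; 8.7 1.96 2.58 0 0 0 0; 8.7 1.96 2.58 0 0 0 0; 8.7 1.96 2.58 0 0 0 0"
}}

```text
clock: 1.15
tool_pos: [0.3677, 0.3633, 0.2265]
orientation: [180.0, 0.0, -6.6]
force: [0.6, 0.3, -0.1]
opening: 0.087
```

Emit:
{"op": "step_arm", "data": {
  "plan": "8.7 1.9 2.5 0 0 0 0; 8.7 1.9 2.5 0 0 0 0; 8.7 1.9 2.5 0 0 0 0; 8.7 1.9 2.5 0 0 0 0; 8.7 1.9 2.5 0 0 0 0; 8.7 1.9 2.5 0 0 0 0; 8.7 1.9 2.5 0 0 0 0; 8.7 1.9 2.5 0 0 0 0; 8.7 1.9 2.5 0 0 0 0; 8.7 0 0 0 0 0 0; 8.7 0 0 0 0 0 0"
}}

```text
clock: 2.07
tool_pos: [0.5114, 0.12, 0.2261]
orientation: [180.0, 0.0, -6.8]
force: [0.5, 1.0, -0.2]
opening: 0.0871
```

```bash
python3 - <<'E'
from h import *
from plant import telemetry, snapshot
o=telemetry.get_obs();print(o['clock'],o['tool_pos'],o['orientation'],o['joint_pos'])
c=calibration("wrist");np.save("w1.npy",P("wrist"))
cv2.imwrite("pics/wrist1.png",snapshot("wrist"))
print(proj("wrist",np.array([.532,.086,.108])))
E
```

```text
2.0667 [0.51138626 0.12004584 0.22612961] [ 1.79972123e+02  4.08464843e-02 -6.84555294e+00] [ 3.46217863e+01  6.44970252e+00 -1.80706061e+01 -6.76697138e-03
 -6.55287591e+01  4.85354764e+01]
[356.68744145 169.85968023]
```

View pics/wrist1.png

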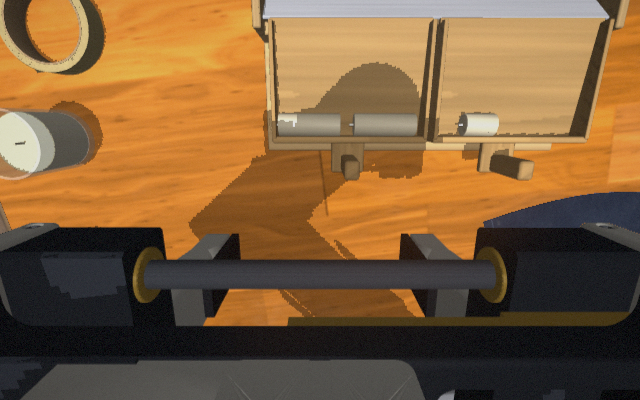

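```bash
python3 - <<'E'
import cv2
a=cv2.imread("pics/wrist1.png")[120:200,290:390]
cv2.imwrite("pics/w1c.png",cv2.resize(a,None,fx=7,fy=7,interpolation=cv2.INTER_CUBIC))
a=cv2.imread("pics/wrist1.png")[0:190,250:630]
cv2.imwrite("pics/w1d.png",cv2.resize(a,None,fx=2,fy=2,interpolation=cv2.INTER_CUBIC))
E
```

```text
(no output)
```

View pics/w1c.png

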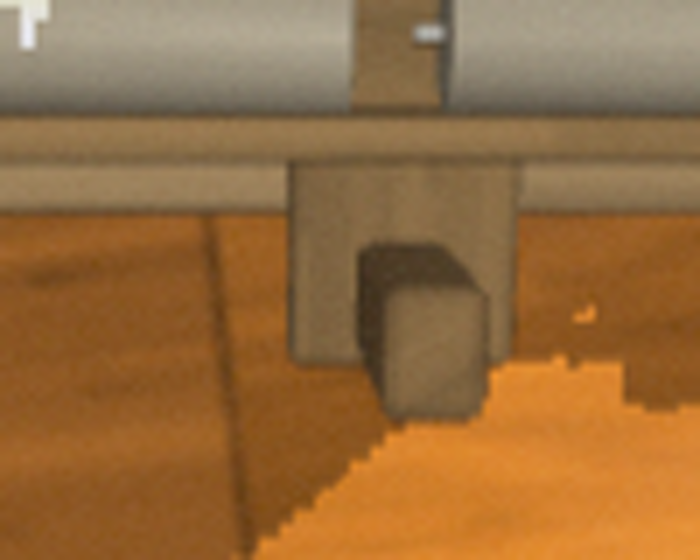

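```bash
python3 - <<'E'
from h import *
np.set_printoptions(precision=4,suppress=True)
w=(352.0,170.0)
print(ray("wrist",w,.108))
print(tri({"scene":sc(430,362),"side":si(99,72),"wrist":w}))
print(tri({"side":si(99,72),"wrist":w}))
print(tri({"scene":sc(430,362),"wrist":w}))
E
```

```text
[0.5324 0.0902 0.108 ]
(array([0.5319, 0.0881, 0.1081]), {'scene': array([-0.2,  1.1]), 'side': array([ 0.4, -0.5]), 'wrist': array([2.3, 0.3])})
(array([0.5314, 0.09  , 0.1056]), {'side': array([0.2, 0. ]), 'wrist': array([0. , 0.6])})
(array([0.5321, 0.0897, 0.112 ]), {'scene': array([-0.7,  0.2]), 'wrist': array([1., 1.])})
```

Emit:
{"op": "step_arm", "data": {
  "plan": "8.7 1.2 1.45 0 0 0 0; 8.7 1.2 1.45 0 0 0 0; 8.7 0 0 2.5 0 0 0; 8.7 0 0 2.5 0 0 0; 8.7 0 0 2.5 0 0 0; 8.7 0 0 2 0 0 0; 8.7 0 0 0 0 0 0; 8.7 0 0 0 0 0 0"
}}

```text
clock: 2.78
tool_pos: [0.5308, 0.0905, 0.1312]
orientation: [179.9, 0.1, -6.6]
force: [-0.2, 1.1, 1.4]
opening: 0.087
```

```bash
python3 - <<'E'
from h import *
from plant import telemetry, snapshot
o=telemetry.get_obs();print(o['clock'],o['tool_pos'],o['orientation'])
print(proj("wrist",np.array([.532,.0885,.108])))
cv2.imwrite("pics/wrist2.png",snapshot("wrist"));cv2.imwrite("pics/side2.png",snapshot("side"))
E
```

```text
2.7833 [0.53082131 0.09054169 0.13120505] [ 1.79918050e+02  9.47180072e-02 -6.57691139e+00]
[324.31868308 232.8683075 ]
```

View pics/wrist2.png

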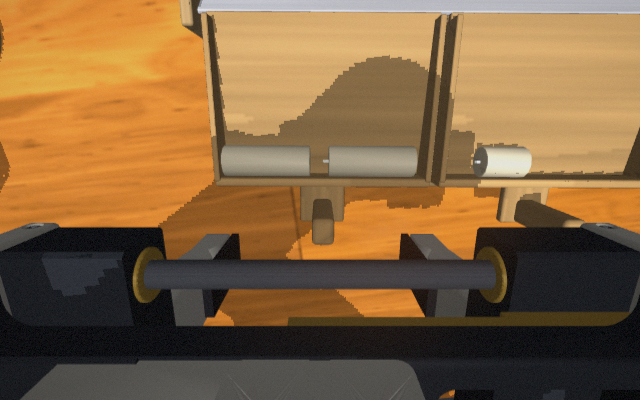

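View pics/side2.png

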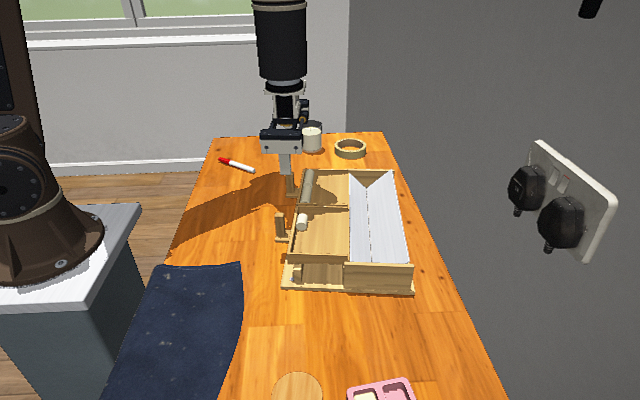

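```bash
python3 - <<'E'
import cv2
from h import *
a=cv2.imread("pics/wrist2.png")[170:260,270:370]
cv2.imwrite("pics/w2c.png",cv2.resize(a,None,fx=6,fy=6,interpolation=cv2.INTER_CUBIC))
for z in (.104,.108,.112):
  for x in (.523,.541): print(z,x,proj("wrist",np.array([x,.0895,z])))
E
```

```text
0.104 0.523 [325.08773505 244.98750371]
0.104 0.541 [321.95607661 218.5906719 ]
0.108 0.523 [325.20096417 247.4791534 ]
0.108 0.541 [322.00937578 220.61400114]
0.112 0.523 [325.31870531 250.07009164]
0.112 0.541 [322.06485077 222.71992822]
```

View pics/w2c.png

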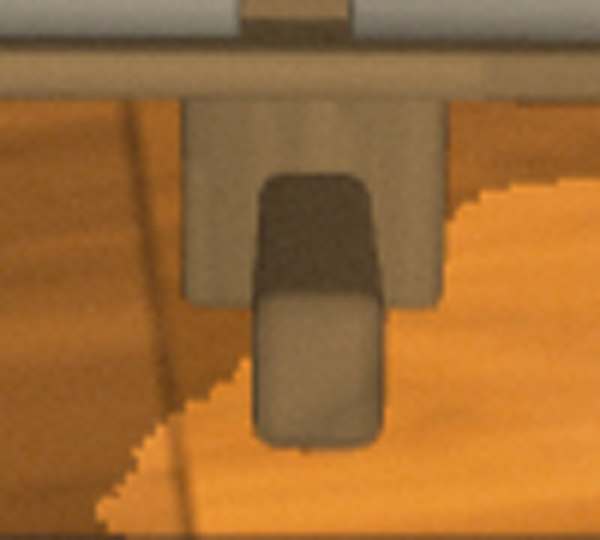

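The wrist view shows the tab top face at (323,232), midway between the fingers. That puts it at x 0.533, y 0.090. Next I descend 5.5 cm and close.

Emit:
{"op": "step_arm", "data": {
  "plan": "8.7 0.2 0 2 0 0 0; 8.7 0 0 2 0 0 0; 8.7 0 0 1.5 0 0 0; 8.7 0 0 0 0 0 0; 0 0 0 0 0 0 0; 0 0 0 0 0 0 0; 0 0 0 0 0 0 0; 0 0 0 0 0 0 0; 0 0 0 0 0 0 0; 0 0 0 0 0 0 0; 0 0 0 0 0 0 0; 0 0 0 0 0 0 0"
}}

```text
clock: 3.88
tool_pos: [0.5335, 0.0897, 0.0767]
orientation: [-180.0, -0.0, -6.7]
force: [0.6, -0.2, -0.7]
opening: 0.0391
```

Emit:
{"op": "step_arm", "data": {
  "plan": "0 0 0 0 0 0 0; 0 0 0 0 0 0 0; 0 0 0 0 0 0 0; 0 0 0 0 0 0 0; 0 0 0 0 0 0 0; 0 0 0 0 0 0 0; 0 0 0 0 0 0 0; 0 0 0 0 0 0 0; 0 0 0 0 0 0 0"
}}

```text
clock: 4.63
tool_pos: [0.5332, 0.0884, 0.0765]
orientation: [179.9, 0.0, -6.7]
force: [1.3, -7.2, 0.7]
opening: 0.0137
```

```bash
python3 -c "
import numpy as np
t=np.arange(0,.721,.03);x=-12.8*np.cos(t)+2.95*np.sin(t);z=12.8*np.sin(t)+2.95*np.cos(t)
for a,b,c in zip(t[1:],np.diff(x),-np.diff(z)):print('%.2f  %.2f 0 %.2f'%(a,b,c))"
```

```text
0.03  0.09 0 -0.38
0.06  0.11 0 -0.38
0.09  0.12 0 -0.38
0.12  0.13 0 -0.37
0.15  0.14 0 -0.37
0.18  0.15 0 -0.36
0.21  0.16 0 -0.36
0.24  0.17 0 -0.35
0.27  0.18 0 -0.35
0.30  0.19 0 -0.34
0.33  0.20 0 -0.34
0.36  0.21 0 -0.33
0.39  0.22 0 -0.32
0.42  0.23 0 -0.32
0.45  0.24 0 -0.31
0.48  0.25 0 -0.30
0.51  0.26 0 -0.30
0.54  0.27 0 -0.29
0.57  0.28 0 -0.28
0.60  0.29 0 -0.27
0.63  0.29 0 -0.26
0.66  0.30 0 -0.25
0.69  0.31 0 -0.24
0.72  0.32 0 -0.24
```

Emit:
{"op": "step_arm", "data": {
  "plan": "0 0.09 0 -0.38 0 0 0; 0 0.11 0 -0.38 0 0 0; 0 0.12 0 -0.38 0 0 0; 0 0 0 0 0 0 0"
}}

```text
clock: 4.97
tool_pos: [0.5359, 0.088, 0.0876]
orientation: [179.9, 0.1, -6.7]
force: [2.4, -4.9, -4.3]
opening: 0.0135
```

Emit:
{"op": "step_arm", "data": {
  "plan": "0 0.13 0 -0.37 0 0 0; 0 0.14 0 -0.37 0 0 0; 0 0.15 0 -0.36 0 0 0; 0 0.16 0 -0.36 0 0 0; 0 0.17 0 -0.35 0 0 0; 0 0.18 0 -0.35 0 0 0; 0 0.19 0 -0.34 0 0 0; 0 0.20 0 -0.34 0 0 0; 0 0.21 0 -0.33 0 0 0; 0 0.22 0 -0.32 0 0 0"
}}

```text
clock: 5.8
tool_pos: [0.5524, 0.086, 0.1219]
orientation: [179.9, 0.2, -6.7]
force: [-0.6, -5.0, -5.0]
opening: 0.0135
```

```bash
python3 - <<'E'
import cv2
from plant import snapshot
cv2.imwrite("pics/side3.png",snapshot("side"))
E
```

```text
(no output)
```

View pics/side3.png

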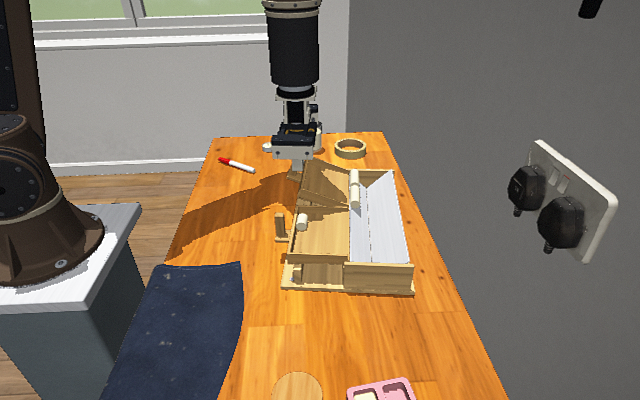

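The tray is lifted. Both candles are already rolling into the trough, in line at about (354,190). I'll continue to about 0.66 rad and hold there.

Emit:
{"op": "step_arm", "data": {
  "plan": "0 0.23 0 -0.32 0 0 0; 0 0.24 0 -0.31 0 0 0; 0 0.25 0 -0.30 0 0 0; 0 0.26 0 -0.30 0 0 0; 0 0.27 0 -0.29 0 0 0; 0 0.28 0 -0.28 0 0 0; 0 0.29 0 -0.27 0 0 0; 0 0.29 0 -0.26 0 0 0; 0 0.30 0 -0.25 0 0 0; 0 0 0 0 0 0 0; 0 0 0 0 0 0 0; 0 0 0 0 0 0 0"
}}

```text
clock: 6.85
tool_pos: [0.5765, 0.0831, 0.1482]
orientation: [179.9, 0.2, -6.7]
force: [-3.7, -5.5, -1.3]
opening: 0.0141
```

```bash
python3 - <<'E'
import cv2
from plant import snapshot,telemetry
print(telemetry.get_obs()['tool_pos'])
a=snapshot("side")[130:310,230:450]
b=snapshot("scene")[90:300,190:400]
cv2.imwrite("pics/side4.png",cv2.resize(a,None,fx=3,fy=3));cv2.imwrite("pics/scene4.png",cv2.resize(b,None,fx=2.5,fy=2.5))
E
```

```text
[0.5765193  0.08314037 0.14815662]
```

View pics/side4.png

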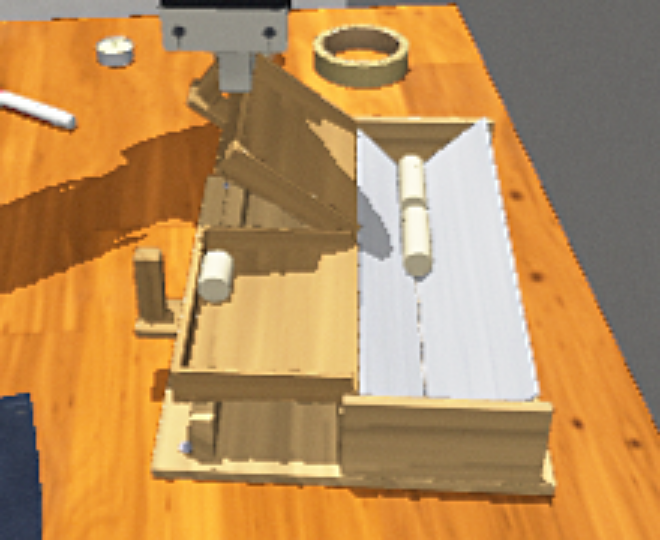

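View pics/scene4.png

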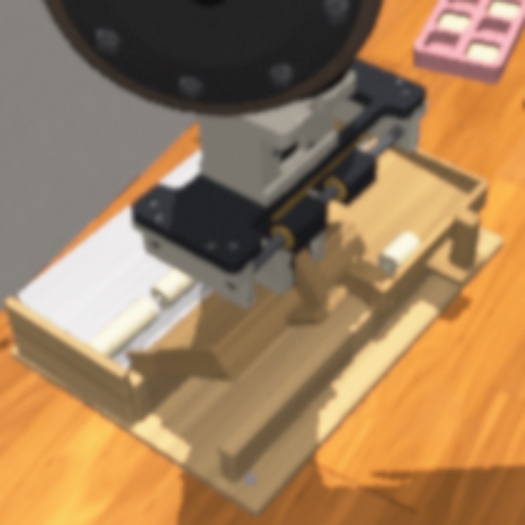

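Both candles lie end to end in the fold, at side-crop (412,180) and (417,240), and the stub hasn't moved. Now I lower the tray along the same arc.

Emit:
{"op": "step_arm", "data": {
  "plan": "0 -0.30 0 0.25 0 0 0; 0 -0.29 0 0.26 0 0 0; 0 -0.29 0 0.27 0 0 0; 0 -0.28 0 0.28 0 0 0; 0 -0.27 0 0.29 0 0 0; 0 -0.26 0 0.30 0 0 0; 0 -0.25 0 0.30 0 0 0; 0 -0.24 0 0.31 0 0 0; 0 -0.23 0 0.32 0 0 0; 0 -0.22 0 0.32 0 0 0; 0 -0.21 0 0.33 0 0 0; 0 -0.20 0 0.34 0 0 0"
}}

```text
clock: 7.95
tool_pos: [0.5477, 0.0867, 0.1136]
orientation: [179.9, -0.0, -6.7]
force: [-2.0, -8.8, 3.0]
opening: 0.0135
```

Emit:
{"op": "step_arm", "data": {
  "plan": "0 -0.19 0 0.34 0 0 0; 0 -0.18 0 0.35 0 0 0; 0 -0.17 0 0.35 0 0 0; 0 -0.16 0 0.36 0 0 0; 0 -0.15 0 0.36 0 0 0; 0 -0.14 0 0.37 0 0 0; 0 -0.13 0 0.37 0 0 0; 0 -0.12 0 0.38 0 0 0; 0 -0.11 0 0.38 0 0 0; 0 -0.09 0 0.38 0 0 0; 0 0 0 0 0 0 0; 0 0 0 0 0 0 0"
}}

```text
clock: 8.95
tool_pos: [0.5334, 0.0884, 0.0772]
orientation: [179.9, 0.0, -6.7]
force: [-0.4, -9.1, 3.2]
opening: 0.0135
```

Down (z 0.077, the same as at the grasp). Next I open and retreat upward.

Emit:
{"op": "step_arm", "data": {
  "plan": "8.7 0 0 0 0 0 0; 8.7 0 0 0 0 0 0; 8.7 0 0 0 0 0 0; 8.7 0 0 0 0 0 0; 8.7 0 0 0 0 0 0; 8.7 0 0 0 0 0 0; 8.7 0 0 0 0 0 0; 8.7 0 0 0 0 0 0; 8.7 0 0 0 0 0 0; 8.7 0 0 0 0 0 0; 8.7 0 0 0 0 0 0; 8.7 0 0 0 0 0 0"
}}

```text
clock: 9.95
tool_pos: [0.5335, 0.0897, 0.0765]
orientation: [180.0, 0.0, -6.7]
force: [0.4, 0.9, -0.6]
opening: 0.0853
```

Emit:
{"op": "step_arm", "data": {
  "plan": "8.7 0 0 -1 0 0 0; 8.7 0 0 -2 0 0 0; 8.7 0 0 -3 0 0 0; 8.7 0 0 -3 0 0 0; 8.7 0 0 -3 0 0 0; 8.7 -2 0 -3 0 0 0; 8.7 -3 0 0 0 0 0; 8.7 -3 0 0 0 0 0; 8.7 0 0 0 0 0 0; 8.7 0 0 0 0 0 0"
}}

```text
clock: 10.78
tool_pos: [0.4532, 0.0991, 0.2281]
orientation: [-179.9, -0.1, -6.6]
force: [0.4, -0.6, 0.6]
opening: 0.0872
```

```bash
python3 - <<'E'
import cv2
from h import *
from plant import snapshot,telemetry
o=telemetry.get_obs();print(o['clock'],o['tool_pos'],o['force'],o['opening'])
cv2.imwrite("pics/side5f.png",snapshot("side"));cv2.imwrite("pics/scene5f.png",snapshot("scene"))
a=cv2.imread("pics/side5f.png")[155:305,265:425]
b=cv2.imread("pics/scene5f.png")[110:300,190:400]
cv2.imwrite("pics/side5.png",cv2.resize(a,None,fx=4,fy=4,interpolation=cv2.INTER_CUBIC));cv2.imwrite("pics/scene5.png",cv2.resize(b,None,fx=3.1,fy=3.1,interpolation=cv2.INTER_CUBIC))
E
```

```text
10.7833 [0.45316977 0.09909728 0.22813802] [ 0.41624136 -0.56388527  0.63226419] 0.0871543333111579
```

View pics/side5.png

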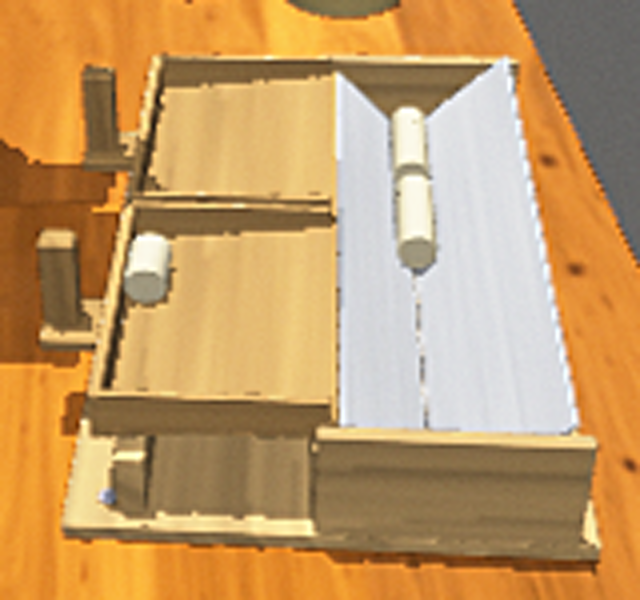

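View pics/scene5.png

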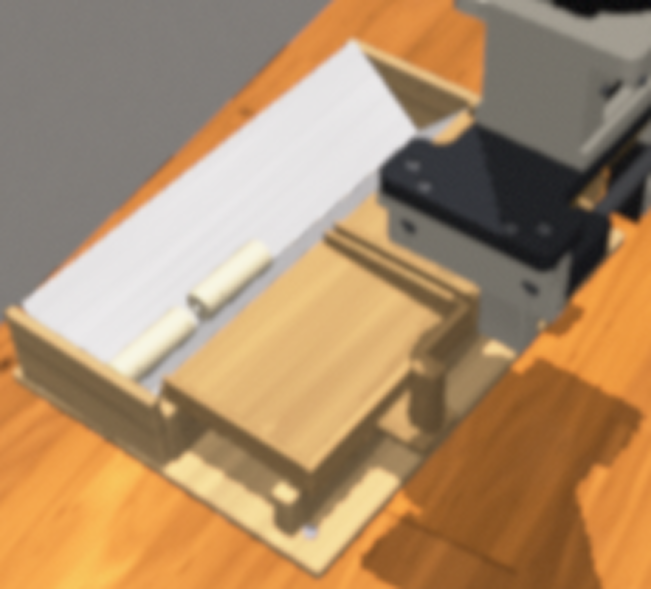

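The tray is down with its tab at the same pixel as before, crop (99,72). The stub is unchanged and the candles are in line in the fold. One quick numeric check before handing in.

```bash
python3 - <<'E'
from h import *
from plant import workorder,snapshot
s=snapshot("side"); print("motion px", np.abs(s[170:230,355:385].astype(int)-cv2.imread("pics/side5f.png")[170:230,355:385]).max())
J,r=tri({"scene":sc(193,307),"side":si(412,172)});print("joint",J,r)
th=np.radians(-6.7);o=np.array([.533,.0895])+.178*np.array([np.cos(th),np.sin(th)])+.078*np.array([np.sin(th),-np.cos(th)])
d=J[:2]-o;print("trough x,y",d@[np.cos(th),np.sin(th)],d@[-np.sin(th),np.cos(th)])
a=ray("side",si(408,108),.045);b=ray("side",si(416,235),.045);print("angle deg",np.degrees(np.arctan2((a-b)[0],(a-b)[1])),"expect 6.7")
print(workorder.close_job())
E
```

```text
motion px 9
joint [0.70721634 0.06928927 0.04371687] {'scene': array([0.1, 0.1]), 'side': array([ 0.1, -0.1])}
trough x,y -0.0026154455986204875 0.07825324023732322
angle deg 7.416492266350326 expect 6.7
the job is handed in; nothing more can be done
None
```

I lifted the full tray (the one on the +y side) by its tab to about 0.66 rad. Both candles rolled into the trough, and I lowered the tray along the same arc, let go and backed off. I handed the job in after about 11 s of the 35 s allowed.

**Last checks:**
- **Candles:** they lie end to end along the fold and appeared at rest. The joint between them is about 2.6 mm off the fold sideways. They are parallel to the fold within about 1 degree.
- **Candle height:** I triangulated one point at the joint, on the upper side of the candles, at 44 mm above the table. I did not measure the centres' height directly.
- **Tray:** its tab is back at its starting pixel in the side view. The arm was within 1 mm of its grasp height when I let go.
- **Stub:** it looks unmoved in the side view; the gripper hides it in the scene view.
- **Forces:** the wrist force read at most about 10 N at the end of each move call. The gripper kept clear of the candles throughout, and at the end it was open and clear of everything.

**Disagreement:** the wrist camera put the tab about 2–4 mm further towards +y than the two fixed cameras did. I used a position close to the wrist reading. The grip showed about 7 N sideways on closing, which went away on release.

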